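# Dispense three dowels and lay out the joint kit

### The arm

A 6-joint arm with a two-finger parallel gripper is mounted at the origin on the work surface. World frame = base frame: x ahead of the robot, y to its left, z up, the work surface at z = 0. Lengths are in m, angles in rad, forces in N, time in s.
With the tool pointing down it reaches from about 0.275 to 0.75 m from the base axis. Payload 10.2 kg.
Tool frame: the origin (TCP) lies midway between the tips of the shut fingers; the grasp point (between the pads) lies 19 mm behind it; z points along the fingers, y is the line along which they close (so a half turn about z gives the same grasp; the last joint's range is limited). The gripper opens to 85 mm and grips with 20 to 120 N. Pads are 22 mm wide; open, the fingers measure 114 mm over their backs; the gripper's body (76 mm by 85 mm) begins 54 mm behind the grasp point. The pads swing forward as they close: fully open they stand 13 mm farther back than shut.
Start: joints at [0.913, 0.313, 1.498, -0, 1.331, -0.223], TCP at [0.221, 0.476, 0.196] pointing down, gripper open.
Joint ranges: [-2.94, 2.94], [-0.97, 2.17], [0.19, 2.56], [-1.23, 4.37], [0.02, 3.11], [-2.88, 2.88]. Speed limits (rad/s): [2.39, 2.39, 3.01, 3.14, 3.14, 3.14].

### API

Orientations are given as a 3x3 rotation matrix whose columns are the frame's x, y, z axes.
In Python, from workcell import monitor, snapshot, camera_model, job, cut_out gives the robot as it stands. The module is installed in compiled form; this text tells all that it offers.
- The arm moves only by the tool move_arm, never from a script. Its argument "deltas" is a list of rows, each a list of 2 entries, a list of its own where there are three numbers: the shift along the tool's x, y, z in mm, then the turn, a rotation vector about the tool's x, y, z in rad. In form: [[[dx, dy, dz], [wx, wy, wz]], ...]. A call has 1 to 12 rows; each row is the pose to reach, as a shift and turn from the pose commanded when the call began, along the tool's axes at that moment; what a row does not reach only later rows make up. A row lasts 1/10 s, in which the tool goes at most 50 mm and 8.59 degrees, less where a joint would pass 70% of its speed; a pose out of reach is approached as far as the arm can. A call with a gripper value outside its range is refused whole. "fingers" is the opening, from 0 (shut) to 1 (fully open), set as the call begins (left out, the last holds). The fingers move at their own pace and stop on an object; "grip_force" is the grip in N (left out, the last holds). Time passes only in rows, so rows that repeat a pose let the fingers close. It gives the time, the measured TCP pose, the force, the opening and the grip force at its end, in the units of the state.
- monitor.get_obs(): the state, without advancing time (a new reading comes with each control period).
- snapshot(name): name is "scene" or "top" or "wrist"; returns (picture, depth): 384x512x3 uint8, red, green, blue; 384x512 float32, m along the optical axis (not along the pixel's ray), 0 where there is no reading.
- camera_model(name): a dict with "mtx" (3x3 intrinsics, pixels), "R" (3x3) and "t" (3): a world point X has camera coordinates R X + t. Camera axes: x right, y down, z forward; pixel columns grow to the right and rows downward; lengths in m; the calibration is good to about 2 mm. The wrist camera is an equidistant fisheye: a pixel r from the principal point sees the ray r / f radians off the axis. A picture is of the moment at which its call begins: read the wrist's pose just before it. camera_model takes no time and is no camera call; for the wrist camera it gives the pose at the moment of the call.
- job.job_done(): hands the job in; it is judged then, once.
Trained networks look in the newest picture that a camera, given by its name, has taken for a name from the list of things; names that differ only in an ending like _2 or _b are one class to them, and where a whole thing is asked for, a point or a joint stands for the part that bears it (a point fixed in the world has none). Each returns a list of dicts, best first, with "p" (0 to 1); they miss things now and then, are a little off and sometimes report something else, mostly with a low value. They report only what shows in the picture. A call takes as long as a camera call. They do not tell look-alikes from the thing itself.
- cut_out(camera, name): "mask" (384x512 bool, what is visible of it) and "centre" ([column, row] in pixels, amid what is visible of it).
The state is a dict: "time": time; "joint_pos": joint angles; "joint_vel": joint speeds; "effort": joint torques, N m; "tcp_pos": TCP position; "tool_rot": TCP orientation; "wrist_force": force on the tool from outside, world axes, zero at the start; "torque": the same for the moment, N m; "width": finger opening in m; "grasp_force": force on a finger pad.
Only numpy, scipy, OpenCV 4.12 (cv2) and the standard library are available. Lean on these libraries where they do the work, as an engineer would, in place of code of your own. Each camera call takes 0.05 s, during which the arm holds its last target. There are 200 camera calls.

### The job

Turn the dispenser's orange paddle knob clockwise (seen from above) exactly three clicks so that three beech dowels drop into the red tray waiting beneath it. Lay out the kit on the white sheet: the tray with its three dowels flat on the red outline, handle on its mark, and the stainless corner bracket standing on the blue outline with its upright leg over the solid blue bar. Leave the other dowels in the dispenser and the other tools where they lie.

Things in the scene. Friction and masses are not known exactly. Their poses are not given: they have to be found in the camera images.
- paddle_grip (a point): Centre of the orange paddle-shaped knob on top of the dispenser, 168 mm above the desk, on its vertical turning axis. The paddle is an upright bar 66 mm long (this point's x axis), 14 mm thick (y) and 40 mm high (146 to 186 mm above the desk).
- dispenser: Fixed dispenser; origin on the desk under the paddle's axis, its -x towards the outlet. White round drum, 210 mm in diameter, from 94 to 138 mm above the desk, clear top, on a grey column at +x. A six-pocket carousel turns with the paddle, one dowel per pocket; the one over the outlet starts empty. Each click brings the next pocket over the outlet and its dowel falls.
- paddle (a joint): Angle of the paddle in rad: 0 at the start, grows as it is turned clockwise seen from above; a stop blocks the other way. There are six clicks a turn, 1.047 rad (60 degrees) each. The detent resists with about 0.12 N m and, once well past half-way, draws a released paddle to within about 0.06 rad of the click. Reads 3.14 after three clicks.
- spout (a point): Centre of the outlet slot on the underside of the drum, 94 mm above the desk, 60 mm from the paddle's axis; its x axis points from the outlet towards the paddle's axis.
- tray_center (a point): Centre of the red plastic open tray, half-way up (20 mm above its underside). Tray 150 mm long (x), 110 mm wide (y), 40 mm high, walls 3 mm, mass about 0.18 kg. It starts under the dispenser's outlet, its handle pointing out away from the dispenser (-x). It may be slid along the desk.
- tray_handle (a point): Point to grip on the tray's handle, an upright red fin 14 mm thick (y), 42 mm long (x), 45 mm high, at the tray's -x end; this point lies 98 mm from the tray's centre and 30 mm above its underside. Axes as the tray.
- tray_spot (a point): Centre of the red tray outline printed on the flat white layout sheet (280 x 300 mm, fixed, no thickness to catch on). The outline is 8 mm larger all round than the tray; a small red rectangle at its -x side marks where the handle goes. Its axes are those the tray should have.
- bracket_upright (a point): Point on the upright leg of the stainless corner bracket, in the middle of its 50 mm width and 45 mm above the desk, where it can be gripped across the width (y). The bracket is an L: a flat foot 80 mm long (x), 50 mm wide, 5 mm thick, lying on the desk, and an upright leg 70 mm tall and 5 mm thick at its +x end. Mass about 0.25 kg.
- bracket_toe (a point): Point near the free end of the bracket's foot, 75 mm from the upright leg along the bracket's -x, 2.5 mm above the desk.
- bracket_spot_upright (a point): Place on the sheet where the bracket's upright leg belongs: the middle of the solid blue bar at the +x end of the blue outline (outline 92 x 62 mm, 6 mm larger all round than the bracket's foot). Its axes are those the bracket should have.
- bracket_spot_toe (a point): Place on the sheet where the bracket's toe point belongs, near the other (-x) end of the blue outline.
- dowel1_center (a point): Centre of a beech dowel, 64 mm long, 16 mm diameter, 10 g, at the start lying in the carousel 113 mm above the desk; falls at click 1.
- dowel2_center (a point): Centre of a beech dowel, 64 mm long, 16 mm diameter, 10 g, at the start lying in the carousel 113 mm above the desk; falls at click 2.
- dowel3_center (a point): Centre of a beech dowel, 64 mm long, 16 mm diameter, 10 g, at the start lying in the carousel 113 mm above the desk; falls at click 3.
- dowel4_center (a point): Centre of a beech dowel, 64 mm long, 16 mm diameter, 10 g, at the start lying in the carousel 113 mm above the desk; to stay in the dispenser.
- dowel5_center (a point): Centre of a beech dowel, 64 mm long, 16 mm diameter, 10 g, at the start lying in the carousel 113 mm above the desk; to stay in the dispenser.
- mallet: Bystander to leave alone: black rubber mallet lying down, wooden handle, about 230 mm long.
- level: Bystander to leave alone: grey aluminium spirit level standing on its long edge, 230 x 22 x 45 mm.
- hexkey: Bystander to leave alone: dark steel L-shaped hex key, 130 mm long, 8 mm thick.
- screwdriver: Bystander to leave alone: screwdriver lying down.
- glue: Bystander to leave alone: yellow glue bottle with red cap, upright, 56 mm diameter, 130 mm tall.
- tape: Bystander to leave alone: yellow tape measure, 70 x 40 x 65 mm.
There are look-alikes about, which are no part of the job. There is more than one size of the part that bears tray_center; the job needs the smaller.

How it is judged:
By the outcome, as a careful person would: the job done as asked, in the order asked, and still so for the second after the job is handed in, with the robot touching nothing.
It also fails if it takes over 72 s, if anything falls off the work surface, if the arm or the gripper's body presses on something with over 40 N, if the wrist force passes 120 N, or if a joint passes its speed limit or range.

## Working session

There is one attempt and no reset: what is moved stays moved. The work goes in short steps, Python scripts to look and compute and a tool call to move; the robot and the scene stay as the last step left them, time stands still between calls to the robot, and variables do not carry over. Pictures are saved under pics/ and viewed, at most 12 in all, crops included, and the job is handed in when it is done.

Besides the shell and the picture viewer there is one more tool, called as name(argument=value, ...) on one line, values as JSON. move_arm: Moves the arm, as the interface text tells. Its arguments: {"type":"object","properties":{"deltas":{"type":"array","items":{"type":"array"}},"fingers":{"type":"number"},"grip_force":{"type":"number"}},"required":["deltas"]}

```bash
mkdir -p pics; cat > h.py <<'E'
import numpy as np, cv2
from workcell import monitor, snapshot, camera_model, job, cut_out
def pts(cam, depth, m=None):
    m = m or camera_model(cam); K=np.array(m["mtx"]); R=np.array(m["R"]); t=np.array(m["t"])
    v,u=np.mgrid[0:384,0:512]
    X=np.stack([(u-K[0,2])/K[0,0]*depth,(v-K[1,2])/K[1,1]*depth,depth],-1)
    return (X-t)@R   # R^T (X-t)
def proj(cam,P):
    m=camera_model(cam);c=np.array(m["R"])@P+np.array(m["t"]);k=np.array(m["mtx"])@c;return k[:2]/k[2]
def save(n,p,s=1): cv2.imwrite(f"pics/{n}.png",cv2.resize(p[:,:,::-1],None,fx=s,fy=s))
E
python3 - <<'E'
from h import *
for c in("scene","top"):
    p,d=snapshot(c);np.savez(f"{c}.npz",p=p,d=d);save(c+"1",p,1.5)
    m=camera_model(c);print(c,-np.array(m["R"]).T@m["t"])
    P=pts(c,d)
    for n in("paddle_grip","tray_center","bracket_upright"):
        for r in cut_out(c,n)[:3]:
            q=P[r["mask"]&(d>0)];print(n,round(r["p"],2),r["centre"],r["mask"].sum(),np.median(q,0).round(3),q.min(0).round(3),q.max(0).round(3))
print(monitor.get_obs()["tool_rot"])
E
```

```text
scene [ 0.8041288  -0.47343869  1.03773454]
paddle_grip 0.81 [328.4, 174.9] 270 [0.625 0.134 0.174] [0.594 0.125 0.136] [0.656 0.149 0.191]
tray_center 0.92 [282.2, 192.2] 817 [0.492 0.095 0.011] [ 0.43   0.048 -0.002] [0.609 0.164 0.05 ]
tray_center 0.73 [252.2, 103.0] 2133 [0.191 0.387 0.015] [ 0.07   0.252 -0.004] [0.318 0.481 0.063]
bracket_upright 0.68 [306.2, 127.1] 310 [0.443 0.363 0.008] [ 0.38   0.332 -0.003] [0.47  0.435 0.075]
top [ 0.40911852 -0.01127141  1.60277169]
paddle_grip 0.6 [207.1, 142.3] 119 [0.624 0.141 0.184] [0.592 0.13  0.14 ] [0.656 0.156 0.192]
paddle_grip 0.5 [256.5, 101.6] 303 [ 0.771 -0.014  0.061] [ 0.74  -0.05  -0.006] [0.823 0.02  0.076]
tray_center 0.96 [142.9, 274.1] 2895 [0.19  0.382 0.006] [ 0.072  0.259 -0.008] [0.319 0.502 0.066]
tray_center 0.85 [224.3, 181.6] 698 [0.499 0.109 0.004] [ 0.432  0.055 -0.01 ] [0.555 0.172 0.109]
bracket_upright 0.8 [145.6, 202.1] 316 [0.423 0.374 0.006] [ 0.381  0.337 -0.005] [0.463 0.409 0.077]
bracket_upright 0.35 [257.1, 99.9] 270 [ 0.771 -0.011  0.062] [ 0.74  -0.045  0.011] [0.805 0.02  0.076]
[[-9.06950946e-01  4.21236240e-01 -1.13304428e-04]
 [ 4.21236252e-01  9.06950936e-01 -1.36971971e-04]
 [ 4.50639987e-05 -1.71954791e-04 -9.99999984e-01]]
```

View pics/scene1.png

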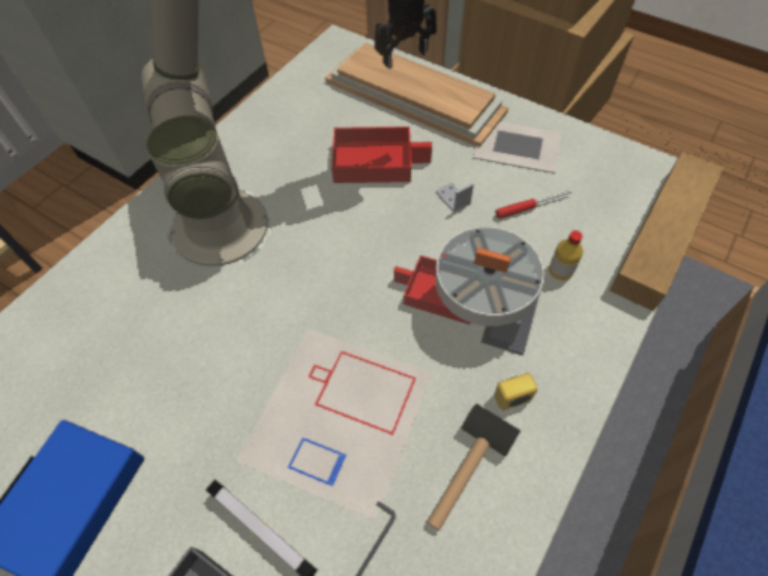

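View pics/top1.png

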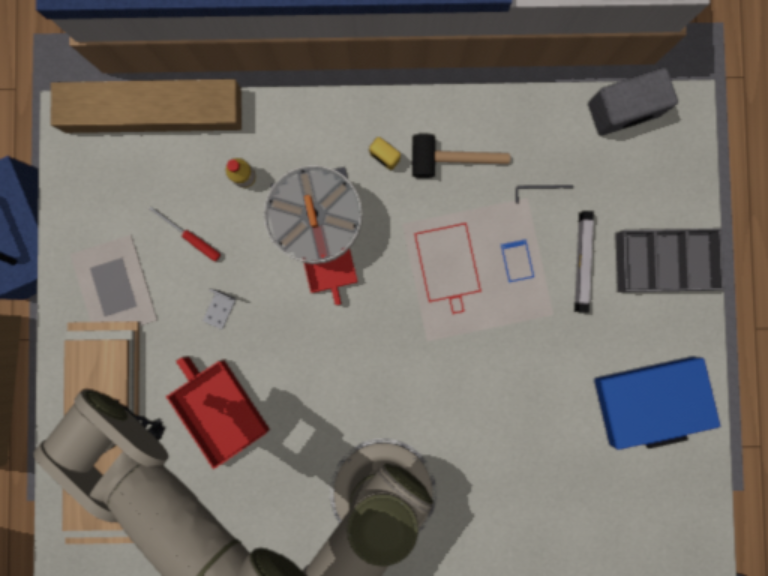

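The pictures show the small tray under the dispenser (top ~(330,270) of 768 px), with its handle toward the robot. The bracket is at (222,307) and the outlines are on the sheet at (447,262) red and (517,260) blue. The big tray at (218,412) is the look-alike.

```bash
cat > m.py <<'E'
from h import *
f=np.load("top.npz");p,d=f["p"],f["d"];P=pts("top",d)
hsv=cv2.cvtColor(p,cv2.COLOR_RGB2HSV).astype(int);H,S,V=[hsv[...,i] for i in range(3)]
X,Y,Z=P[...,0],P[...,1],P[...,2]
def rect(n,Q):
    r=cv2.minAreaRect((Q[:,:2]*1000).astype(np.float32));print(n,len(Q),np.round(r[0],1),np.round(r[1],1),round(r[2],1),"corners",cv2.boxPoints(r).round(0).tolist(),"z",Q[:,2].mean().round(3))
dist=np.hypot(X-.625,Y-.14)
orange=(S>130)&((H<20))&(dist<.05)
rect("paddle",P[orange&(Z>.165)])
rect("drum",P[(Z>.125)&(Z<.15)&(dist<.13)])
# plane z=0 outline
m=camera_model("top");C=-np.array(m["R"]).T@m["t"]
v,u=np.mgrid[0:384,0:512];ray=np.stack([u,v,np.ones_like(u)],-1)@np.linalg.inv(m["mtx"]).T@np.array(m["R"])
F=C+ray*(-C[2]/ray[...,2])[...,None]
sheet=(u>270)&(u<370)&(v>130)&(v<230)
red=sheet&((H<8)|(H>172))&(S>70)
blue=sheet&(H>100)&(H<130)&(S>60)
n,l,st,ce=cv2.connectedComponentsWithStats(red.astype(np.uint8),connectivity=8)
print(st[1:].tolist());rect("red",F[red]);rect("blue",F[blue])
print("sheet z",np.median(Z[sheet]))
row=F[red&(F[...,0]<.47)];print("handle mark",row[row[:,0]<.44].mean(0) if (row[:,0]<.44).any() else row.mean(0))
solid=cv2.erode(blue.astype(np.uint8),np.ones((2,2)))>0;print("bar",F[solid].mean(0),solid.sum())
rt=(u>195)&(u<245)&(v>165)&(v<210)&((H<8)|(H>172))&(S>120)
rect("tray",P[rt&(Z<.06)]);rect("trayrim",P[rt&(Z>.03)&(Z<.055)])
b=(u>130)&(u<172)&(v>185)&(v<225)&(d>0)
rect("br",P[b&(Z>.03)]);r=cut_out  # upright
f2=np.load("scene.npz")
p2,d2=f2["p"],f2["d"];Q=pts("scene",d2)
for nm,lo,hi,c,R_ in(("br up",.02,.09,(.43,.375),.07),("paddle s",.15,.2,(.625,.14),.05),("drum s",.125,.145,(.625,.14),.13)):
    rect(nm,Q[(Q[...,2]>lo)&(Q[...,2]<hi)&(np.hypot(Q[...,0]-c[0],Q[...,1]-c[1])<R_)])
big=lambda a:cv2.resize(a[:,:,::-1],None,fx=5,fy=5,interpolation=cv2.INTER_CUBIC)
cv2.imwrite("pics/crops.png",np.hstack([big(p[180:225,130:210])[:,:400],big(p[160:205,190:270])[:,:400]]))
E
python3 m.py
```

```text
paddle 88 [623.4 141.9] [63. 13.] 11.2 corners [[591.0, 142.0], [594.0, 129.0], [656.0, 142.0], [653.0, 154.0]] z 0.185
drum 3200 [625.  142.8] [208.2 208.6] 69.6 corners [[491.0, 82.0], [687.0, 9.0], [759.0, 204.0], [563.0, 277.0]] z 0.137
[[276, 148, 45, 62, 317]]
red 317 [ 506.7 -160.5] [204.9 126.4] 10.9 corners [[394.0, -118.0], [418.0, -242.0], [619.0, -203.0], [595.0, -79.0]] z 0.0
blue 125 [ 525.9 -320.3] [90.7 60.1] 10.6 corners [[476.0, -299.0], [487.0, -358.0], [576.0, -341.0], [565.0, -282.0]] z 0.0
sheet z 0.00015224641902018447
handle mark [ 0.42598721 -0.1599063   0.        ]
bar [ 0.56045252 -0.313459    0.        ] 41
tray 644 [487.4 109.3] [115.8 108.2] 13.4 corners [[418.0, 148.0], [444.0, 43.0], [556.0, 70.0], [531.0, 175.0]] z 0.009
trayrim 98 [482.8  90.2] [ 67.  125.7] 46.5 corners [[414.0, 109.0], [505.0, 23.0], [551.0, 71.0], [460.0, 158.0]] z 0.042
br 37 [457.9 360.2] [50.6  5.4] 65.4 corners [[445.0, 338.0], [450.0, 336.0], [471.0, 382.0], [466.0, 384.0]] z 0.062
br up 124 [457.7 355.3] [51.2  8.9] 68.5 corners [[444.0, 333.0], [452.0, 330.0], [471.0, 377.0], [463.0, 381.0]] z 0.048
paddle s 253 [624.8 138.1] [65.2 16.4] 9.4 corners [[591.0, 141.0], [594.0, 125.0], [658.0, 135.0], [656.0, 152.0]] z 0.174
drum s 3184 [625.1 138.7] [209.1 209.4] 40.7 corners [[478.0, 150.0], [614.0, -9.0], [773.0, 128.0], [636.0, 286.0]] z 0.137
```

```bash
cat >> h.py <<'E'
def goal(x,y,z,yaw):
    "deltas (mm, rad) to TCP x,y,z (m), tool y axis at yaw deg, tool down; relative to measured pose"
    o=monitor.get_obs();R=np.array(o["tool_rot"]);a=np.deg2rad(yaw)
    G=np.array([[-np.sin(a),0,0],[np.cos(a),0,0],[0,0,-1.]]);G=np.stack([[np.sin(a)*-1*-1,-np.cos(a),0],[np.cos(a),np.sin(a),0],[0,0,-1]],1)
    G[:,0]=np.cross(G[:,1],G[:,2])
    s=R.T@(np.array([x,y,z])-o["tcp_pos"])*1000
    print("d",s.round(1).tolist(),"w",cv2.Rodrigues(R.T@G)[0].ravel().round(3).tolist())
def st():
    o=monitor.get_obs();R=np.array(o["tool_rot"])
    print("t",round(o["time"],2),"tcp",np.round(o["tcp_pos"],4),"yaw",np.degrees(np.arctan2(R[1,1],R[0,1])).round(2),"zax",R[:,2].round(3),"F",np.round(o["wrist_force"],1),"w",round(o["width"],4),"gf",o["grasp_force"],"q6",np.round(o["joint_pos"][5],2))
E
sed -i '/G=np.array(\[\[-np.sin/c\    G=np.stack([[0,0,0],[np.cos(a),np.sin(a),0],[0,0,-1.]],1)' h.py
python3 -c "
from h import *
st();goal(.625,.14,.26,100.5)
m=camera_model('wrist');R=np.array(m['R']);C=-R.T@m['t'];print(C,R[2],m['mtx'])"
```

```text
t 0.4 tcp [0.2211 0.4761 0.1957] yaw 65.09 zax [-0. -0. -1.] F [0.4 0.2 0.4] w 0.0853 gf 0.0 q6 -0.22
d [-507.9, -134.7, -64.3] w [-0.0, -0.0, -0.618]
[0.16221154 0.50426935 0.37339317] [ 0.2337422  -0.11031543 -0.96602023] [[297.31863964   0.         257.26918209]
 [  0.         297.31863964 190.21461118]
 [  0.           0.           1.        ]]
```

move_arm(deltas=[[[-20,-5,-64],[0,0,-0.1]],[[-508,-135,-64],[0,0,-0.618]],[[-508,-135,-64],[0,0,-0.618]],[[-508,-135,-64],[0,0,-0.618]],[[-508,-135,-64],[0,0,-0.618]],[[-508,-135,-64],[0,0,-0.618]],[[-508,-135,-64],[0,0,-0.618]],[[-508,-135,-64],[0,0,-0.618]],[[-508,-135,-64],[0,0,-0.618]],[[-508,-135,-64],[0,0,-0.618]],[[-508,-135,-64],[0,0,-0.618]],[[-508,-135,-64],[0,0,-0.618]]], fingers=1)

```text
time: 1.6
tcp_pos: [0.627, 0.1368, 0.259]
tool_rot: [[-0.984, -0.18, -0.001], [-0.18, 0.984, -0.0], [0.001, -0.0, -1.0]]
wrist_force: [0.1, 0.1, -1.4]
width: 0.0853
grasp_force: 0.0
```

move_arm(deltas=[[[0,0,0],[0,0,0]],[[0,0,0],[0,0,0]],[[0,0,0],[0,0,0]]])

```text
time: 1.9
tcp_pos: [0.6244, 0.1406, 0.2601]
tool_rot: [[-0.983, -0.183, 0.0], [-0.183, 0.983, 0.0], [-0.0, 0.0, -1.0]]
wrist_force: [0.0, -0.1, -0.3]
width: 0.0854
grasp_force: 0.0
```

```bash
cat > w.py <<'E'
from h import *
def wpts(d,m):
    K=np.array(m["mtx"]);v,u=np.mgrid[0:384,0:512];x=u-K[0,2];y=v-K[1,2];r=np.hypot(x,y)+1e-9;th=r/K[0,0]
    s=np.tan(th)/r;X=np.stack([x*s*d,y*s*d,d],-1);return (X-np.array(m["t"]))@np.array(m["R"])
def rect(n,Q):
    if len(Q)<5: print(n,len(Q));return
    r=cv2.minAreaRect((Q[:,:2]*1000).astype(np.float32));print(n,len(Q),np.round(r[0],1),np.round(r[1],1),round(r[2],1),"corners",cv2.boxPoints(r).round(0).tolist(),"z",Q[:,2].min().round(3),Q[:,2].max().round(3))
def look():
    m=camera_model("wrist");p,d=snapshot("wrist");P=wpts(d,m);P[d<=0]=9
    hsv=cv2.cvtColor(p,cv2.COLOR_RGB2HSV).astype(int)
    return p,d,P,hsv[...,0],hsv[...,1],hsv[...,2]
E
python3 - <<'E'
from w import *
st();goal(.625,.14,.152,100.5)
p,d,P,H,S,V=look();save("wr1",p)
o=(S>130)&(H<20)&(np.hypot(P[...,0]-.625,P[...,1]-.14)<.05)&(P[...,2]<.2)
rect("paddle top",P[o&(P[...,2]>.18)]);rect("paddle",P[o&(P[...,2]>.15)])
E
```

```text
t 1.9 tcp [0.6244 0.1406 0.2601] yaw 100.56 zax [ 0.  0. -1.] F [ 0.  -0.1 -0.3] w 0.0854 gf 0.0 q6 -1.72
d [-0.5, -0.7, 108.1] w [0.0, 0.0, 0.001]
paddle top 1079 [624.6 141.3] [64.7 13.8] 13.0 corners [[591.0, 141.0], [595.0, 127.0], [658.0, 142.0], [655.0, 155.0]] z 0.181 0.187
paddle 1133 [624.5 141.3] [64.9 13.8] 13.0 corners [[591.0, 141.0], [594.0, 127.0], [658.0, 142.0], [655.0, 155.0]] z 0.151 0.187
```

move_arm(deltas=[[[0,0,40],[0,0,-0.034]],[[0,0,80],[0,0,-0.034]],[[0,0,110],[0,0,-0.034]],[[0,0,110],[0,0,-0.034]],[[0,0,110],[0,0,-0.034]]])

```text
time: 2.45
tcp_pos: [0.6252, 0.1404, 0.1514]
tool_rot: [[-0.976, -0.216, 0.001], [-0.216, 0.976, 0.0], [-0.001, -0.0, -1.0]]
wrist_force: [0.4, -0.3, 0.4]
width: 0.0851
grasp_force: 0.0
```

move_arm(deltas=[[[0,0,0],[0,0,0]],[[0,0,0],[0,0,0]],[[0,0,0],[0,0,0]],[[0,0,0],[0,0,0]],[[0,0,0],[0,0,0]],[[0,0,0],[0,0,0]],[[0,0,0],[0,0,0]],[[0,0,0],[0,0,0]]], fingers=0, grip_force=40)

```text
time: 3.25
tcp_pos: [0.6255, 0.1394, 0.1506]
tool_rot: [[-0.977, -0.215, 0.002], [-0.215, 0.977, -0.0], [-0.002, -0.001, -1.0]]
wrist_force: [0.4, -1.0, 5.9]
width: 0.0002
grasp_force: 2.9
```

```bash
python3 -c "
from h import *
st()"
```

```text
t 3.25 tcp [0.6255 0.1394 0.1506] yaw 102.43 zax [ 0.002 -0.    -1.   ] F [ 0.4 -1.   5.9] w 0.0002 gf 2.869475696927566 q6 -1.75
```

```bash
python3 -c "
from w import *
p,d,P,H,S,V=look();a=p;q,_=snapshot('scene');np.save('q',q)
c=cv2.resize(q[110:230,250:410],(512,384),interpolation=2)
save('wr2',np.hstack([a,c]),.78);st()"
```

```text
t 3.35 tcp [0.6255 0.1394 0.1506] yaw 102.43 zax [ 0.002 -0.    -1.   ] F [ 0.5 -0.8  6. ] w -0.0005 gf 2.810304345784971 q6 -1.75
```

View pics/wr2.png

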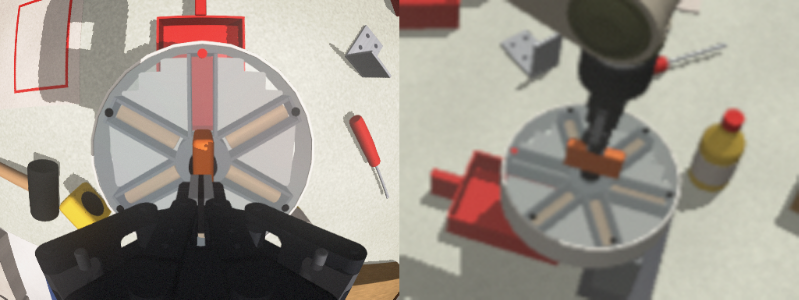

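The wrist view shows the paddle at (203,155) just in front of the fingertips. The scene view shows the orange bar apparently in front of or below the fingers. I'll check the depths.

```bash
python3 -c "
from w import *
p,d=snapshot('scene');P=pts('scene',d)
hsv=cv2.cvtColor(p,cv2.COLOR_RGB2HSV).astype(int)
o=(hsv[...,1]>130)&(hsv[...,0]<20)&(np.hypot(P[...,0]-.625,P[...,1]-.14)<.06)&(P[...,2]>.14)
rect('paddle',P[o]);print(np.percentile(P[o],[5,50,95],axis=0).round(3))
f=(hsv[...,2]<70)&(np.hypot(P[...,0]-.625,P[...,1]-.14)<.06)&(P[...,2]>.145)
for z in np.arange(.14,.30,.015):
  k=f&(P[...,2]>z)&(P[...,2]<z+.015)
  if k.sum(): print(round(z,3),k.sum(),P[k].min(0).round(3),P[k].max(0).round(3))
p,d,P,H,S,V=look()
o=(S>130)&(H<20)&(np.hypot(P[...,0]-.625,P[...,1]-.14)<.06)&(P[...,2]>.14)
rect('paddle w',P[o&(P[...,2]>.18)])
c=cv2.resize(p[120:300,150:370],(660,540),interpolation=2);cv2.imwrite('pics/c3.png',c[:,:,::-1])
"
```

```text
paddle 191 [626.6 137.1] [62.3 14.5] 16.2 corners [[595.0, 135.0], [599.0, 121.0], [659.0, 139.0], [655.0, 153.0]] z 0.149 0.19
[[0.6   0.128 0.153]
 [0.629 0.134 0.173]
 [0.654 0.145 0.188]]
0.14 7 [0.623 0.128 0.147] [0.634 0.133 0.15 ]
0.185 5 [0.623 0.124 0.189] [0.633 0.133 0.2  ]
0.2 9 [0.622 0.124 0.2  ] [0.634 0.128 0.209]
0.23 10 [0.629 0.106 0.232] [0.644 0.132 0.243]
0.245 21 [0.614 0.118 0.247] [0.643 0.131 0.26 ]
0.26 17 [0.615 0.086 0.262] [0.648 0.128 0.275]
0.275 42 [0.613 0.082 0.275] [0.648 0.126 0.29 ]
0.29 50 [0.613 0.094 0.29 ] [0.646 0.126 0.305]
paddle w 1257 [607.  137.4] [28.7 13.7] 12.0 corners [[592.0, 141.0], [594.0, 128.0], [622.0, 134.0], [620.0, 147.0]] z 0.18 0.27
```

View pics/c3.png

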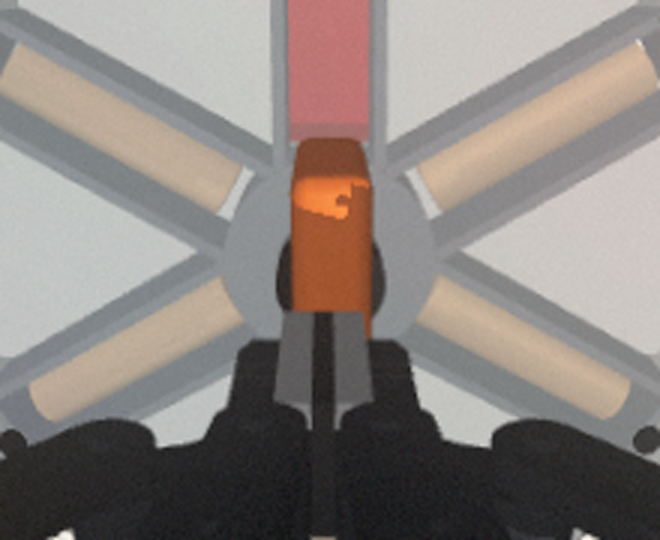

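The crop shows grey pads at about (297,355) and (350,355). They end right at the paddle's top edge (row 312), as if resting above it. I'll measure the pad depth.

```bash
python3 -c "
from w import *
p,d,P,H,S,V=look();st()
for v in range(205,262,4): print(v,[(P[v,u].round(3).tolist()) for u in (249,258,267)])
"
```

```text
t 3.5 tcp [0.6255 0.1394 0.1506] yaw 102.43 zax [ 0.002 -0.    -1.   ] F [-0.5 -0.5  5.8] w -0.0002 gf 2.8103886499479813 q6 -1.75
205 [[0.608, 0.132, 0.185], [0.607, 0.136, 0.185], [0.605, 0.14, 0.186]]
209 [[0.61, 0.132, 0.184], [0.609, 0.137, 0.185], [0.608, 0.141, 0.186]]
213 [[0.612, 0.133, 0.185], [0.611, 0.137, 0.185], [0.61, 0.142, 0.186]]
217 [[0.614, 0.133, 0.184], [0.613, 0.138, 0.185], [0.612, 0.142, 0.186]]
221 [[0.616, 0.134, 0.184], [0.615, 0.138, 0.185], [0.614, 0.142, 0.186]]
225 [[0.616, 0.134, 0.192], [0.615, 0.138, 0.192], [0.614, 0.142, 0.192]]
229 [[0.615, 0.134, 0.198], [0.615, 0.138, 0.197], [0.614, 0.142, 0.197]]
233 [[0.615, 0.134, 0.203], [0.614, 0.138, 0.203], [0.614, 0.142, 0.202]]
237 [[0.615, 0.134, 0.207], [0.615, 0.138, 0.207], [0.613, 0.142, 0.207]]
241 [[0.615, 0.134, 0.211], [0.614, 0.138, 0.212], [0.614, 0.142, 0.21]]
245 [[0.615, 0.134, 0.215], [0.615, 0.138, 0.215], [0.614, 0.142, 0.215]]
249 [[0.615, 0.134, 0.219], [0.614, 0.138, 0.219], [0.614, 0.141, 0.219]]
253 [[0.616, 0.134, 0.222], [0.615, 0.138, 0.222], [0.614, 0.141, 0.222]]
257 [[0.614, 0.134, 0.228], [0.616, 0.138, 0.223], [0.613, 0.141, 0.227]]
261 [[0.615, 0.135, 0.23], [0.617, 0.139, 0.224], [0.613, 0.141, 0.23]]
```

move_arm(deltas=[[[0,0,-30],[0,0,0]],[[0,0,-60],[0,0,0]],[[0,0,-60],[0,0,0]],[[0,0,-60],[0,0,0]]])

```text
time: 3.9
tcp_pos: [0.625, 0.1396, 0.2096]
tool_rot: [[-0.977, -0.215, -0.0], [-0.215, 0.977, -0.0], [0.0, -0.0, -1.0]]
wrist_force: [0.1, -0.6, -0.6]
width: -0.0001
grasp_force: 0.0
```

```bash
python3 -c "
from w import *
p,d,P,H,S,V=look();st()
for v in range(205,270,4): print(v,[(P[v,u].round(3).tolist()) for u in (249,267)])
p,d=snapshot('scene');P=pts('scene',d);V=p.max(2)
k=(np.hypot(P[...,0]-.625,P[...,1]-.135)<.03)&(P[...,2]>.195);print(k.sum(),np.sort(P[k][:,2])[:12].round(3))
"
```

```text
t 3.95 tcp [0.6246 0.1396 0.2087] yaw 102.44 zax [-0.002 -0.    -1.   ] F [-0.1  0.6 -1.3] w -0.0003 gf 0.0 q6 -1.75
205 [[0.642, 0.136, 0.136], [0.623, 0.147, 0.185]]
209 [[0.645, 0.137, 0.137], [0.627, 0.148, 0.184]]
213 [[0.649, 0.138, 0.138], [0.629, 0.148, 0.186]]
217 [[0.653, 0.138, 0.136], [0.632, 0.149, 0.185]]
221 [[0.656, 0.139, 0.138], [0.635, 0.15, 0.184]]
225 [[0.616, 0.134, 0.249], [0.613, 0.143, 0.25]]
229 [[0.615, 0.134, 0.257], [0.613, 0.142, 0.257]]
233 [[0.615, 0.134, 0.262], [0.613, 0.142, 0.261]]
237 [[0.615, 0.134, 0.266], [0.613, 0.142, 0.266]]
241 [[0.615, 0.134, 0.269], [0.613, 0.142, 0.27]]
245 [[0.615, 0.134, 0.274], [0.613, 0.142, 0.274]]
249 [[0.615, 0.135, 0.278], [0.613, 0.142, 0.278]]
253 [[0.616, 0.135, 0.28], [0.613, 0.142, 0.282]]
257 [[0.614, 0.135, 0.287], [0.612, 0.141, 0.287]]
261 [[0.614, 0.135, 0.291], [0.613, 0.141, 0.29]]
265 [[0.614, 0.135, 0.293], [0.613, 0.141, 0.292]]
269 [[0.614, 0.135, 0.295], [0.613, 0.141, 0.295]]
662 [0.248 0.248 0.248 0.252 0.252 0.252 0.252 0.253 0.253 0.255 0.255 0.256]
```

The real fingertips sit about 38 mm above the reported TCP, confirmed by both cameras. I'll offset all heights by that amount.

move_arm(deltas=[[[0,1,0],[0,0,0]],[[0,1,0],[0,0,0]],[[0,1,0],[0,0,0]],[[0,1,0],[0,0,0]],[[0,1,0],[0,0,0]],[[0,1,30],[0,0,0]],[[0,1,60],[0,0,0]],[[0,1,80],[0,0,0]],[[0,1,95],[0,0,0]],[[0,1,95],[0,0,0]],[[0,1,95],[0,0,0]]], fingers=1)

```text
time: 5.1
tcp_pos: [0.6251, 0.1407, 0.1154]
tool_rot: [[-0.977, -0.215, 0.001], [-0.215, 0.977, 0.0], [-0.001, -0.0, -1.0]]
wrist_force: [0.1, -0.4, 0.8]
width: 0.0855
grasp_force: 0.0
```

move_arm(deltas=[[[0,0,0],[0,0,0]],[[0,0,0],[0,0,0]],[[0,0,0],[0,0,0]],[[0,0,0],[0,0,0]],[[0,0,0],[0,0,0]],[[0,0,0],[0,0,0]],[[0,0,0],[0,0,0]],[[0,0,0],[0,0,0]]], fingers=0, grip_force=50)

```text
time: 5.9
tcp_pos: [0.6248, 0.1409, 0.1151]
tool_rot: [[-0.976, -0.216, 0.0], [-0.216, 0.976, 0.0], [-0.0, 0.0, -1.0]]
wrist_force: [-1.0, 0.4, 2.7]
width: 0.0132
grasp_force: 50.7
```

move_arm(deltas=[[[0,0,0],[0,0,0.12]],[[0,0,0],[0,0,0.24]],[[0,0,0],[0,0,0.36]],[[0,0,0],[0,0,0.48]],[[0,0,0],[0,0,0.6]],[[0,0,0],[0,0,0.72]],[[0,0,0],[0,0,0.84]],[[0,0,0],[0,0,0.95]],[[0,0,0],[0,0,1.047]],[[0,0,0],[0,0,1.047]],[[0,0,0],[0,0,1.047]],[[0,0,0],[0,0,1.047]]])

```text
time: 7.1
tcp_pos: [0.625, 0.1412, 0.115]
tool_rot: [[-0.677, 0.736, 0.001], [0.736, 0.677, 0.001], [0.0, 0.001, -1.0]]
wrist_force: [-0.5, 5.7, 3.4]
width: 0.0132
grasp_force: 50.9
```

```bash
python3 -c "
from w import *
p,d,P,H,S,V=look();st();q,_=snapshot('scene');t,_=snapshot('top')
save('tri',np.hstack([cv2.resize(x,(400,300)) for x in (p,q[110:230,240:400])]))"
```

```text
t 7.15 tcp [0.625  0.1412 0.115 ] yaw 42.59 zax [ 0.001  0.001 -1.   ] F [0.2 4.8 3.1] w 0.0136 gf 50.86431384086609 q6 -0.7
```

View pics/tri.png

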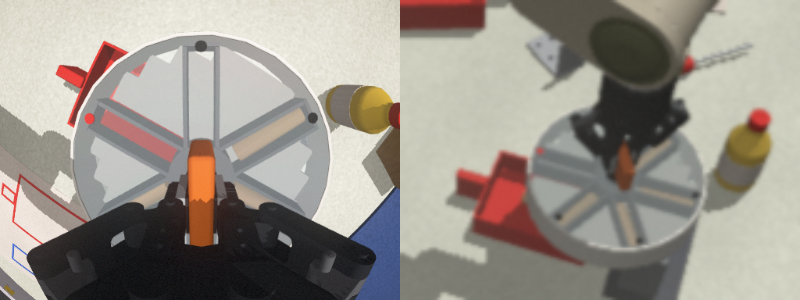

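One click done: the pocket over the outlet (wrist ~(135,140)) shows the tray through it and the previous pocket at the top is empty, so the dowel has dropped. On to the next two.

move_arm(deltas=[[[0,0,0],[0,0,0.12]],[[0,0,0],[0,0,0.24]],[[0,0,0],[0,0,0.36]],[[0,0,0],[0,0,0.48]],[[0,0,0],[0,0,0.6]],[[0,0,0],[0,0,0.72]],[[0,0,0],[0,0,0.84]],[[0,0,0],[0,0,0.95]],[[0,0,0],[0,0,1.047]],[[0,0,0],[0,0,1.047]],[[0,0,0],[0,0,1.047]],[[0,0,0],[0,0,1.047]]])

```text
time: 8.45
tcp_pos: [0.6254, 0.1413, 0.1151]
tool_rot: [[0.299, 0.954, 0.002], [0.954, -0.299, 0.001], [0.002, 0.001, -1.0]]
wrist_force: [3.5, 6.6, 2.9]
width: 0.0136
grasp_force: 50.7
```

move_arm(deltas=[[[0,0,0],[0,0,0.12]],[[0,0,0],[0,0,0.24]],[[0,0,0],[0,0,0.36]],[[0,0,0],[0,0,0.48]],[[0,0,0],[0,0,0.6]],[[0,0,0],[0,0,0.72]],[[0,0,0],[0,0,0.84]],[[0,0,0],[0,0,0.95]],[[0,0,0],[0,0,1.047]],[[0,0,0],[0,0,1.047]],[[0,0,0],[0,0,1.047]],[[0,0,0],[0,0,1.047]]])

```text
time: 9.65
tcp_pos: [0.6257, 0.141, 0.115]
tool_rot: [[0.976, 0.218, 0.002], [0.218, -0.976, 0.001], [0.003, -0.0, -1.0]]
wrist_force: [5.5, 4.5, 2.1]
width: 0.0135
grasp_force: 50.6
```

move_arm(deltas=[[[0,0,0],[0,0,0]],[[0,0,0],[0,0,0]],[[0,0,0],[0,0,0]],[[0,0,0],[0,0,0]],[[0,0,0],[0,0,0]],[[0,0,-40],[0,0,0]],[[0,0,-90],[0,0,0]],[[0,0,-90],[0,0,0]]], fingers=1)

```text
time: 10.45
tcp_pos: [0.6273, 0.1409, 0.2122]
tool_rot: [[0.976, 0.216, 0.012], [0.216, -0.976, 0.0], [0.012, 0.002, -1.0]]
wrist_force: [1.5, 0.1, 0.1]
width: 0.0852
grasp_force: 0.0
```

```bash
python3 -c "
from w import *
p,d,P,H,S,V=look();st();save('wr4',p)
o=(S>130)&(H<20)&(np.hypot(P[...,0]-.625,P[...,1]-.14)<.05)&(P[...,2]<.2)
rect('paddle top',P[o&(P[...,2]>.18)])
p,d=snapshot('top');cv2.imwrite('pics/t4.png',cv2.resize(p[110:210,160:270,::-1],None,fx=5,fy=5,interpolation=2))
np.savez('top.npz',p=p,d=d)"
```

```text
t 10.5 tcp [0.6261 0.1408 0.2084] yaw -77.51 zax [ 0.007  0.    -1.   ] F [-0.2 -1.3 -1.3] w 0.0853 gf 0.0 q6 1.39
paddle top 1563 [625.7 141.3] [65.2 13.8] 12.7 corners [[592.0, 141.0], [595.0, 127.0], [659.0, 142.0], [656.0, 155.0]] z 0.18 0.187
```

View pics/wr4.png

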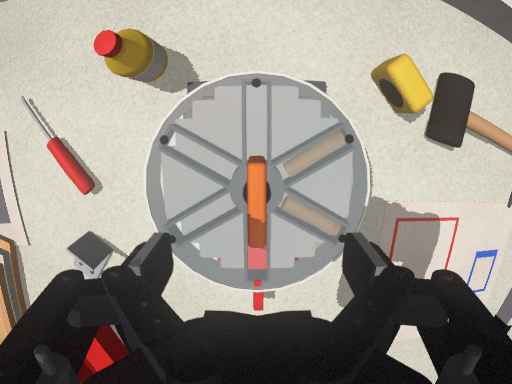

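Exactly three clicks: the paddle yaw is 12.7° against 13.0° at the start, and two dowels remain at (315,155) and (312,215). Next I'll locate the tray handle.

```bash
python3 -c "
from h import *
f=np.load('top.npz');p,d=f['p'],f['d'];P=pts('top',d)
h=cv2.cvtColor(p,cv2.COLOR_RGB2HSV).astype(int)
v,u=np.mgrid[0:384,0:512]
r=((h[...,0]<8)|(h[...,0]>172))&(h[...,1]>120)&(u>190)&(u<250)&(v>165)&(v<210)
for k,n in ((r&(P[...,2]>.035)&(P[...,0]<.452),'fin'),):
  Q=P[k];print(n,len(Q),Q.min(0),Q.max(0),Q.mean(0))
  R=cv2.minAreaRect((Q[:,:2]*1000).astype(np.float32));print(R)
goal(.43,.098,.17,-77.5)
"
```

```text
fin 22 [0.4319487  0.09244255 0.03699123] [0.44909286 0.10561918 0.05480142] [0.44077791 0.09885516 0.04424531]
((440.5433654785156, 98.82196044921875), (19.611148834228516, 10.69434642791748), 14.314680099487305)
d [-199.8, -0.5, 35.3] w [0.001, -0.002, -0.0]
```

move_arm(deltas=[[[-50,0,0],[0,0,0]],[[-100,0,0],[0,0,0]],[[-150,0,15],[0,0,0]],[[-190,0,35],[0,0,0]],[[-190,0,35],[0,0,0]],[[-190,0,35],[0,0,0]]])

```text
time: 11.15
tcp_pos: [0.4385, 0.0995, 0.1691]
tool_rot: [[0.976, 0.216, -0.001], [0.216, -0.976, 0.0], [-0.001, -0.0, -1.0]]
wrist_force: [0.5, -0.5, 0.2]
width: 0.0852
grasp_force: 0.0
```

```bash
python3 -c "
from w import *
p,d,P,H,S,V=look();st();save('wr5',p)
r=((H<8)|(H>172))&(S>120)&(abs(P[...,0]-.46)<.1)&(abs(P[...,1]-.1)<.08)&(P[...,2]<.06)
rect('all',P[r]);rect('top>.033',P[r&(P[...,2]>.033)])
print(np.histogram(P[r][:,2],bins=np.arange(-.005,.06,.005)))
Q=P[r&(P[...,2]>.04)];rect('z>.04',Q);rect('fin',Q[Q[:,0]<.45])
"
```

```text
t 11.2 tcp [0.4399 0.0996 0.1698] yaw -77.53 zax [ 0.001 -0.    -1.   ] F [ 0.1 -0.3  0.1] w 0.0853 gf 0.0 q6 1.31
all 5937 [486.2 107.6] [110.3 124. ] 13.2 corners [[418.0, 155.0], [447.0, 35.0], [554.0, 60.0], [526.0, 181.0]] z -0.002 0.046
top>.033 1326 [485.7 108. ] [109.5 109.8] 13.3 corners [[420.0, 149.0], [445.0, 42.0], [552.0, 67.0], [526.0, 174.0]] z 0.033 0.046
(array([  35, 3859,   90,  130,  169,   86,  184,   94,  612,  558,  120,
          0]), array([-0.005,  0.   ,  0.005,  0.01 ,  0.015,  0.02 ,  0.025,  0.03 ,
        0.035,  0.04 ,  0.045,  0.05 ,  0.055]))
z>.04 678 [485.5 107.9] [109.3 109.4] 13.4 corners [[420.0, 148.0], [445.0, 42.0], [551.0, 67.0], [526.0, 174.0]] z 0.04 0.046
fin 226 [441.5  98.5] [19.4 12.6] 12.4 corners [[431.0, 103.0], [433.0, 90.0], [452.0, 94.0], [450.0, 107.0]] z 0.042 0.046
```

View pics/wr5.png

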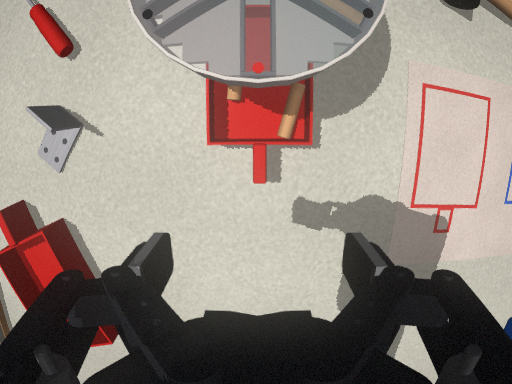

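The wrist view shows the tray at (260,110) with its handle at (260,165). Two dowels are visible inside, and the third should be under the drum. Next I'll grip the handle.

```bash
python3 -c "
from h import *
goal(.451,.100,-.026,-77)"
```

```text
d [10.8, 2.0, 195.9] w [0.0, -0.001, -0.009]
```

move_arm(deltas=[[[11,2,50],[0,0,-0.009]],[[11,2,100],[0,0,-0.009]],[[11,2,140],[0,0,-0.009]],[[11,2,170],[0,0,-0.009]],[[11,2,185],[0,0,-0.009]],[[11,2,195],[0,0,-0.009]],[[11,2,195],[0,0,-0.009]],[[11,2,195],[0,0,-0.009]]])

```text
time: 12.0
tcp_pos: [0.4515, 0.1001, -0.0246]
tool_rot: [[0.974, 0.225, 0.002], [0.225, -0.974, -0.0], [0.001, 0.0, -1.0]]
wrist_force: [0.2, -0.4, 0.9]
width: 0.0853
grasp_force: 0.0
```

move_arm(deltas=[[[0,0,0],[0,0,0]],[[0,0,0],[0,0,0]],[[0,0,0],[0,0,0]],[[0,0,0],[0,0,0]],[[0,0,0],[0,0,0]],[[0,0,0],[0,0,0]],[[0,0,0],[0,0,0]],[[0,0,0],[0,0,0]]], fingers=0, grip_force=50)

```text
time: 12.8
tcp_pos: [0.4507, 0.1001, -0.0249]
tool_rot: [[0.974, 0.225, 0.0], [0.225, -0.974, -0.0], [0.0, 0.0, -1.0]]
wrist_force: [-0.7, -1.0, 6.2]
width: 0.0132
grasp_force: 49.4
```

```bash
python3 -c "
from h import *
st()
a=np.deg2rad(10.9);e=np.array([np.cos(a),np.sin(a)]);c=np.array([.5255,-.1567]);g=c-e*.098-e*.002;print(g)
goal(g[0],g[1],monitor.get_obs()['tcp_pos'][2],-79.1)"
```

```text
t 12.8 tcp [ 0.4507  0.1001 -0.0249] yaw -77.01 zax [ 0. -0. -1.] F [-0.7 -1.   6.2] w 0.0132 gf 49.44053292274475 q6 1.31
[ 0.42730413 -0.17560954]
d [-84.8, 263.3, 0.0] w [0.0, -0.0, 0.037]
```

move_arm(deltas=[[[-10,0,0],[0,0,0]],[[-25,0,0],[0,0,0]],[[-45,5,0],[0,0,0]],[[-65,15,0],[0,0,0]],[[-80,35,0],[0,0,0]],[[-90,60,0],[0,0,0.01]],[[-95,85,0],[0,0,0.01]],[[-95,110,0],[0,0,0.02]],[[-95,135,0],[0,0,0.02]],[[-95,160,0],[0,0,0.03]],[[-95,185,0],[0,0,0.037]],[[-95,205,0],[0,0,0.037]]])

```text
time: 14.0
tcp_pos: [0.4035, -0.1216, -0.025]
tool_rot: [[0.982, 0.188, -0.0], [0.188, -0.982, 0.001], [-0.0, -0.001, -1.0]]
wrist_force: [-0.6, 6.6, 10.2]
width: 0.0136
grasp_force: 50.6
```

move_arm(deltas=[[[0,20,0],[0,0,0]],[[0,38,0],[0,0,0]],[[2,48,0],[0,0,0]],[[4,54,0],[0,0,0]],[[7,58,0],[0,0,0]],[[10,58,0],[0,0,0]],[[10,58,0],[0,0,0]],[[10,58,0],[0,0,0]]])

```text
time: 14.8
tcp_pos: [0.4243, -0.1761, -0.025]
tool_rot: [[0.982, 0.189, -0.0], [0.189, -0.982, -0.0], [-0.0, 0.0, -1.0]]
wrist_force: [-1.6, -0.6, 6.1]
width: 0.0136
grasp_force: 49.9
```

```bash
cat > chk.py <<'E'
from w import *
st()
p,d=snapshot('top');P=pts('top',d);np.savez('top2.npz',p=p,d=d)
cv2.imwrite('pics/t5.png',cv2.resize(p[120:240,260:380,::-1],None,fx=5,fy=5,interpolation=2))
h=cv2.cvtColor(p,cv2.COLOR_RGB2HSV).astype(int)
r=((h[...,0]<8)|(h[...,0]>172))&(h[...,1]>150)&(abs(P[...,0]-.52)<.14)&(abs(P[...,1]+.157)<.11)
Q=P[r&(P[...,2]>.03)&(P[...,2]<.05)];rect('rim',Q);rect('rim no fin',Q[Q[:,0]>.455])
E
python3 chk.py
```

```text
t 14.8 tcp [ 0.4243 -0.1761 -0.025 ] yaw -79.12 zax [-0. -0. -1.] F [-1.6 -0.6  6.1] w 0.0136 gf 49.90616977214813 q6 0.73
rim 73 [ 517.2 -156.1] [137.7 110.8] 11.0 corners [[439.0, -115.0], [460.0, -224.0], [595.0, -197.0], [574.0, -89.0]] z 0.03 0.049
rim no fin 68 [ 525.7 -154.4] [120.5 110.8] 11.0 corners [[456.0, -111.0], [477.0, -220.0], [595.0, -197.0], [574.0, -89.0]] z 0.03 0.049
```

View pics/t5.png

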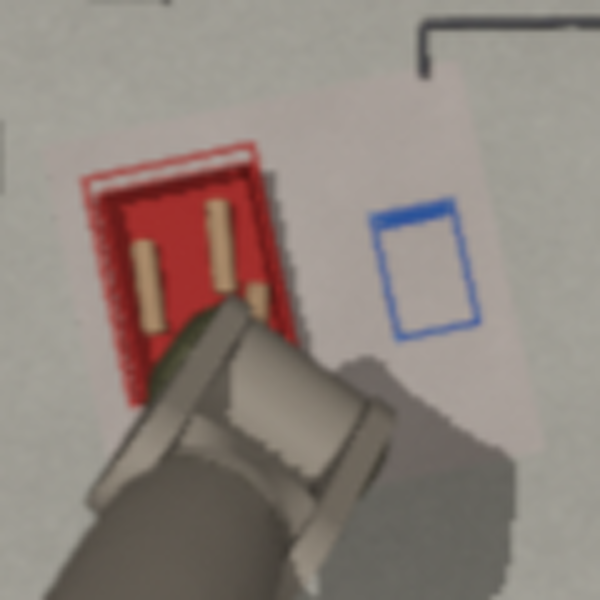

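Top crop: all three dowels are in the tray, at (150,285), (220,245) and (255,300). The tray is short of the far outline by several mm. I'll refine from the wrist camera.

```bash
cat > fit.py <<'E'
from w import *
p,d,P,H,S,V=look();save('wr6',p)
red=((H<8)|(H>172))
e=np.array([np.cos(np.deg2rad(10.9)),np.sin(np.deg2rad(10.9))]);n=np.array([-e[1],e[0]]);c=np.array([.5255,-.1567])
L=np.stack([(P[...,:2]-c)@e,(P[...,:2]-c)@n],-1)
near=(abs(L[...,0])<.15)&(abs(L[...,1])<.1)&(P[...,2]<.06)
o=near&red&(S>70)&(abs(P[...,2])<.006)
t=near&red&(S>100)&(P[...,2]>.036)
print('outline',o.sum(),np.percentile(L[o],[.3,50,99.7],axis=0).round(4).tolist())
print('rim',t.sum(),np.percentile(L[t],[.3,50,99.7],axis=0).round(4).tolist())
rect('rim',P[t]);rect('outl',P[o])
h,x=np.histogram(L[o][:,0],np.arange(.06,.1,.002));print('o x',x[:-1].round(3).tolist(),h.tolist())
h,x=np.histogram(L[t][:,0],np.arange(.05,.09,.002));print('t x',x[:-1].round(3).tolist(),h.tolist())
E
python3 fit.py
```

```text
outline 29843 [[-0.098, -0.0521], [-0.0346, 0.0042], [0.0242, 0.0527]]
rim 9437 [[-0.1219, -0.0548], [-0.0795, 0.0002], [0.0122, 0.0555]]
rim 9437 [ 471.7 -167. ] [136.4 111.4] 11.2 corners [[394.0, -126.0], [416.0, -235.0], [549.0, -208.0], [528.0, -99.0]] z 0.036 0.059
outl 29843 [ 466.1 -167.6] [178.4 149.7] 10.8 corners [[364.0, -111.0], [392.0, -258.0], [568.0, -224.0], [540.0, -77.0]] z -0.002 0.006
o x [0.06, 0.062, 0.064, 0.066, 0.068, 0.07, 0.072, 0.074, 0.076, 0.078, 0.08, 0.082, 0.084, 0.086, 0.088, 0.09, 0.092, 0.094, 0.096, 0.098] [0, 0, 0, 0, 0, 0, 0, 0, 0, 0, 0, 0, 0, 0, 0, 0, 0, 0, 0, 0]
t x [0.05, 0.052, 0.054, 0.056, 0.058, 0.06, 0.062, 0.064, 0.066, 0.068, 0.07, 0.072, 0.074, 0.076, 0.078, 0.08, 0.082, 0.084, 0.086] [0, 0, 0, 0, 0, 0, 0, 0, 0, 0, 0, 0, 0, 0, 0, 0, 0, 0, 0]
```

View pics/wr6.png

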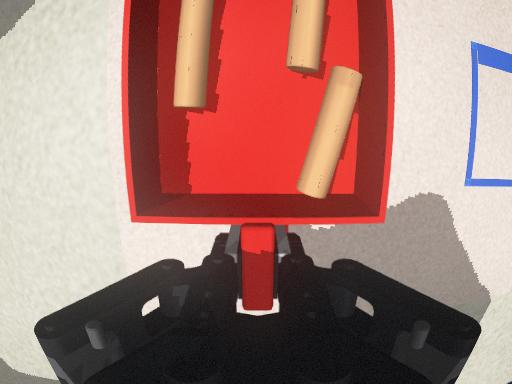

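```bash
cat >> fit.py <<'E'
side=t&(abs(L[...,1])>.02)
print('near wall x',np.percentile(L[side][:,0],[.3,1,3]).round(4),'wall span',[(v,L[v,180].round(4).tolist(),P[v,180,2].round(3)) for v in range(208,228,2)])
E
python3 fit.py | tail -1
python3 - <<'E'
from h import *
f=np.load('top2.npz');p,d=f['p'],f['d'];P=pts('top',d)
m=camera_model("top");C=-np.array(m["R"]).T@m["t"]
v,u=np.mgrid[0:384,0:512];ray=np.stack([u,v,np.ones_like(u)],-1)@np.linalg.inv(m["mtx"]).T@np.array(m["R"])
a=np.deg2rad(10.9);e=np.array([np.cos(a),np.sin(a)]);c=np.array([.5255,-.1567])
F=C+ray*(-C[2]/ray[...,2])[...,None]
# profile along columns through far edge
for uu in (287,295,302): print([(vv,((F[vv,uu,:2]-c)@e).round(3),((P[vv,uu,:2]-c)@e).round(3),P[vv,uu,2].round(3),p[vv,uu].tolist()) for vv in range(148,162)])
E
```

```text
near wall x [-0.0825 -0.0823 -0.0819] wall span [(208, [-0.0793, 0.0354], np.float64(0.028)), (210, [-0.0794, 0.0347], np.float64(0.031)), (212, [-0.0792, 0.0339], np.float64(0.034)), (214, [-0.0792, 0.0333], np.float64(0.037)), (216, [-0.0791, 0.0325], np.float64(0.04)), (218, [-0.0797, 0.0324], np.float64(0.04)), (220, [-0.081, 0.0328], np.float64(0.039)), (222, [-0.0817, 0.0328], np.float64(0.04)), (224, [10.0531, 7.389], np.float64(9.0)), (226, [-0.0993, 0.044], np.float64(0.0))]
[(148, np.float64(0.098), np.float64(0.098), np.float64(-0.001), [168, 159, 153]), (149, np.float64(0.095), np.float64(0.094), np.float64(0.005), [168, 159, 153]), (150, np.float64(0.091), np.float64(0.092), np.float64(-0.003), [168, 159, 153]), (151, np.float64(0.088), np.float64(0.088), np.float64(0.001), [168, 159, 153]), (152, np.float64(0.084), np.float64(0.084), np.float64(0.004), [167, 145, 139]), (153, np.float64(0.081), np.float64(0.081), np.float64(0.001), [163, 99, 95]), (154, np.float64(0.078), np.float64(0.078), np.float64(-0.001), [165, 117, 112]), (155, np.float64(0.074), np.float64(0.074)
[... 2050 characters left out ...]
oat64(0.07), np.float64(0.067), np.float64(0.036), [162, 116, 110]), (154, np.float64(0.067), np.float64(0.065), np.float64(0.02), [119, 58, 55]), (155, np.float64(0.063), np.float64(0.063), np.float64(0.001), [105, 29, 27]), (156, np.float64(0.06), np.float64(0.059), np.float64(0.008), [113, 30, 28]), (157, np.float64(0.056), np.float64(0.056), np.float64(0.002), [148, 41, 39]), (158, np.float64(0.053), np.float64(0.053), np.float64(0.004), [160, 47, 44]), (159, np.float64(0.05), np.float64(0.049), np.float64(0.006), [161, 68, 57]), (160, np.float64(0.046), np.float64(0.045), np.float64(0.017), [164, 120, 93]), (161, np.float64(0.043), np.float64(0.041), np.float64(0.019), [163, 130, 100])]
```

move_arm(deltas=[[[3,0,0],[0,0,0]],[[6,0,0],[0,0,0]],[[6,0,0],[0,0,0]],[[6,0,0],[0,0,0]],[[6,0,0],[0,0,0]],[[6,0,0],[0,0,0]]])

```text
time: 15.55
tcp_pos: [0.4301, -0.1748, -0.0249]
tool_rot: [[0.982, 0.189, -0.0], [0.189, -0.982, -0.0], [-0.0, 0.0, -1.0]]
wrist_force: [-1.1, 0.0, 7.7]
width: 0.0134
grasp_force: 50.0
```

```bash
python3 fit.py | grep -E "^rim|near"|cut -c1-150; python3 -c "
from h import *
st()"
```

```text
rim 9468 [[-0.1157, -0.0545], [-0.0736, 0.0004], [0.0181, 0.0557]]
rim 9468 [ 477.5 -165.5] [136.2 111.4] 11.2 corners [[400.0, -124.0], [421.0, -233.0], [555.0, -207.0], [533.0, -98.0]] z 0.036 0.059
near wall x [-0.0766 -0.0763 -0.0759] wall span [(208, [-0.0733, 0.0355], np.float64(0.029)), (210, [-0.0732, 0.0347], np.float64(0.032)), (212, [-0.0
t 15.6 tcp [ 0.4301 -0.1748 -0.025 ] yaw -79.11 zax [-0. -0. -1.] F [-2.3 -0.5  6.6] w 0.0131 gf 50.011226534843445 q6 0.74
```

move_arm(deltas=[[[0,0,0],[0,0,0]],[[0,0,0],[0,0,0]],[[0,0,0],[0,0,0]],[[0,0,0],[0,0,0]],[[0,0,0],[0,0,0]],[[0,0,-30],[0,0,0]],[[0,0,-70],[0,0,0]],[[0,0,-120],[0,0,0]],[[0,0,-170],[0,0,0]],[[0,0,-210],[0,0,0]],[[0,0,-210],[0,0,0]]], fingers=1)

```text
time: 16.7
tcp_pos: [0.4325, -0.1763, 0.1898]
tool_rot: [[0.982, 0.189, 0.008], [0.189, -0.982, -0.006], [0.007, 0.007, -1.0]]
wrist_force: [-0.4, 0.1, -1.5]
width: 0.0853
grasp_force: 0.0
```

```bash
python3 fit.py | grep -E "^rim|near|outline"|cut -c1-150; python3 -c "
from h import *
st();goal(.445,.365,.16,-114.6)"
```

```text
outline 8564 [[-0.1181, -0.0646], [-0.0048, 0.0022], [0.086, 0.0614]]
rim 1842 [[-0.1159, -0.0551], [-0.0407, -0.0001], [0.0732, 0.0552]]
rim 1842 [ 504.6 -160.7] [189.6 110.5] 10.8 corners [[401.0, -124.0], [422.0, -233.0], [608.0, -197.0], [587.0, -89.0]] z 0.036 0.047
near wall x [-0.0758 -0.0757 -0.0756] wall span [(208, [-0.1508, 0.0996], np.float64(-0.0)), (210, [-0.1538, 0.1001], np.float64(-0.001)), (212, [-0.1
t 16.75 tcp [ 0.4314 -0.1755  0.1867] yaw -79.12 zax [ 0.004 -0.003 -1.   ] F [ 0.1  0.5 -0.6] w 0.0854 gf 0.0 q6 0.74
d [115.3, -528.3, 25.2] w [0.002, -0.004, 0.619]
```

The tray is within about 2 mm of its spot. On to the bracket.

move_arm(deltas=[[[10,-48,0],[0,0,0.05]],[[115,-528,25],[0,0,0.619]],[[115,-528,25],[0,0,0.619]],[[115,-528,25],[0,0,0.619]],[[115,-528,25],[0,0,0.619]],[[115,-528,25],[0,0,0.619]],[[115,-528,25],[0,0,0.619]],[[115,-528,25],[0,0,0.619]],[[115,-528,25],[0,0,0.619]],[[115,-528,25],[0,0,0.619]],[[115,-528,25],[0,0,0.619]],[[115,-528,25],[0,0,0.619]]])

```text
time: 17.95
tcp_pos: [0.4424, 0.3683, 0.1572]
tool_rot: [[0.91, -0.414, -0.003], [-0.414, -0.91, -0.001], [-0.002, 0.002, -1.0]]
wrist_force: [-0.3, -0.6, -0.1]
width: 0.0855
grasp_force: 0.0
```

move_arm(deltas=[[[0,0,0],[0,0,0]],[[0,0,0],[0,0,0]],[[0,0,0],[0,0,0]]])

```text
time: 18.25
tcp_pos: [0.4439, 0.3642, 0.1591]
tool_rot: [[0.909, -0.417, -0.001], [-0.417, -0.909, -0.001], [-0.001, 0.001, -1.0]]
wrist_force: [-0.3, -0.7, 0.4]
width: 0.0855
grasp_force: 0.0
```

```bash
python3 -c "
from w import *
p,d,P,H,S,V=look();st();save('wr7',p)
n=(np.hypot(P[...,0]-.44,P[...,1]-.37)<.07)
rect('up',P[n&(P[...,2]>.02)&(P[...,2]<.09)]);rect('top',P[n&(P[...,2]>.062)&(P[...,2]<.09)])
rect('foot',P[n&(P[...,2]>.003)&(P[...,2]<.09)&(S<60)])
"
```

```text
t 18.3 tcp [0.4441 0.3642 0.1594] yaw -114.67 zax [-0.001 -0.001 -1.   ] F [ 0.2 -0.2  0. ] w 0.0854 gf 0.0 q6 2.48
up 696 [457.9 358.1] [49.8  5.7] 65.4 corners [[445.0, 337.0], [450.0, 334.0], [471.0, 380.0], [466.0, 382.0]] z 0.02 0.071
top 349 [457.8 358.2] [49.7  5.6] 65.5 corners [[445.0, 337.0], [450.0, 334.0], [471.0, 380.0], [466.0, 382.0]] z 0.064 0.071
foot 2960 [424.  373.5] [50.2 80.3] 65.3 corners [[377.0, 368.0], [450.0, 334.0], [471.0, 380.0], [398.0, 413.0]] z 0.003 0.071
```

View pics/wr7.png

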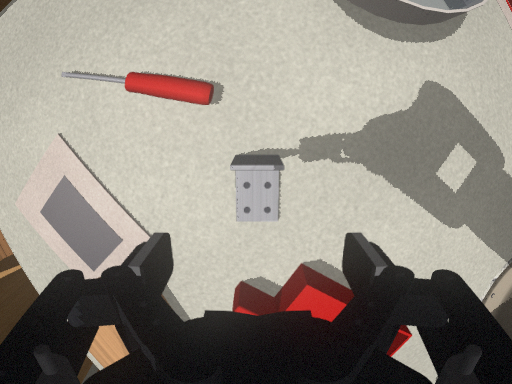

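```bash
python3 -c "
from h import *
goal(.458,.3582,-.012,-114.6)"
```

```text
d [15.2, -0.5, 171.4] w [0.001, 0.0, -0.001]
```

move_arm(deltas=[[[15,0,40],[0,0,0]],[[15,0,80],[0,0,0]],[[15,0,120],[0,0,0]],[[15,0,150],[0,0,0]],[[15,0,171],[0,0,0]],[[15,0,171],[0,0,0]],[[15,0,171],[0,0,0]]])

```text
time: 19.0
tcp_pos: [0.4582, 0.3586, -0.0104]
tool_rot: [[0.909, -0.417, 0.001], [-0.417, -0.909, 0.0], [0.0, -0.001, -1.0]]
wrist_force: [0.5, 1.0, 0.6]
width: 0.0853
grasp_force: 0.0
```

move_arm(deltas=[[[0,0,0],[0,0,0]],[[0,0,0],[0,0,0]],[[0,0,0],[0,0,0]],[[0,0,0],[0,0,0]],[[0,0,0],[0,0,0]],[[0,0,0],[0,0,0]]], fingers=0, grip_force=60)

```text
time: 19.6
tcp_pos: [0.4583, 0.3593, -0.0098]
tool_rot: [[0.909, -0.416, 0.002], [-0.416, -0.909, 0.001], [0.001, -0.001, -1.0]]
wrist_force: [-0.7, -1.3, 6.7]
width: 0.0489
grasp_force: 61.5
```

move_arm(deltas=[[[0,0,-10],[0,0,0]],[[0,0,-30],[0,0,0]],[[0,0,-60],[0,0,0]],[[0,0,-100],[0,0,0]],[[0,0,-140],[0,0,0]],[[0,0,-180],[0,0,0]],[[0,0,-215],[0,0,0]],[[0,0,-215],[0,0,0]],[[0,0,-215],[0,0,0]]])

```text
time: 20.5
tcp_pos: [0.4574, 0.3589, 0.2041]
tool_rot: [[0.909, -0.416, 0.001], [-0.416, -0.909, 0.0], [0.0, -0.0, -1.0]]
wrist_force: [-0.8, 0.5, -2.3]
width: 0.049
grasp_force: 62.5
```

```bash
python3 -c "
from w import *
st()
p,d,P,H,S,V=look();save('wr8',p);o=monitor.get_obs()
R=np.array(o['tool_rot']);L=(P-o['tcp_pos'])@R
n=(abs(L[...,1])<.03)&(abs(L[...,0])<.1)&(L[...,2]>-.06)&(L[...,2]<.06)&(S<60)
print(n.sum());
for a in np.arange(-.09,.03,.01):
  k=n&(abs(L[...,0]-a)<.005)
  if k.sum()>20: print(a.round(2),k.sum(),np.percentile(L[k][:,2],[5,50,95]).round(3),np.percentile(L[k][:,1],[2,98]).round(3))
goal(.5629,-.3138,.20,-79.4)"
```

```text
t 20.5 tcp [0.4574 0.3589 0.2041] yaw -114.59 zax [ 0.001  0.    -1.   ] F [-0.8  0.5 -2.3] w 0.049 gf 62.525224685668945 q6 2.46
5755
-0.07 41 [-0.016 -0.015 -0.014] [-0.009  0.007]
-0.06 775 [-0.016 -0.015 -0.014] [-0.024  0.024]
-0.05 837 [-0.016 -0.015 -0.015] [-0.024  0.024]
-0.0 3583 [-0.058 -0.041 -0.015] [-0.025  0.023]
0.01 519 [-0.059 -0.051 -0.043] [-0.03  0.03]
d [376.1, 567.5, 3.3] w [0.001, 0.001, -0.614]
```

move_arm(deltas=[[[20,30,0],[0,0,-0.05]],[[376,567,3],[0,0,-0.614]],[[376,567,3],[0,0,-0.614]],[[376,567,3],[0,0,-0.614]],[[376,567,3],[0,0,-0.614]],[[376,567,3],[0,0,-0.614]],[[376,567,3],[0,0,-0.614]],[[376,567,3],[0,0,-0.614]],[[376,567,3],[0,0,-0.614]],[[376,567,3],[0,0,-0.614]],[[376,567,3],[0,0,-0.614]],[[376,567,3],[0,0,-0.614]]])

```text
time: 21.75
tcp_pos: [0.5452, -0.2014, 0.1997]
tool_rot: [[0.983, 0.184, -0.002], [0.184, -0.983, 0.002], [-0.002, -0.002, -1.0]]
wrist_force: [1.6, -0.1, -2.0]
width: 0.0487
grasp_force: 62.8
```

```bash
python3 -c "
from h import *
st();goal(.5629,-.3138,.12,-79.4)"
```

```text
t 21.75 tcp [ 0.5452 -0.2014  0.1997] yaw -79.43 zax [-0.002  0.002 -1.   ] F [ 1.6 -0.1 -2. ] w 0.0487 gf 62.782816886901855 q6 0.83
d [-3.1, 113.9, 79.5] w [-0.002, 0.002, -0.0]
```

move_arm(deltas=[[[0,45,10],[0,0,0]],[[-3,95,50],[0,0,0]],[[-3,112,70],[0,0,0]],[[-3,112,70],[0,0,0]],[[-3,112,70],[0,0,0]],[[-3,112,70],[0,0,0]]])

```text
time: 22.35
tcp_pos: [0.5638, -0.3095, 0.1318]
tool_rot: [[0.983, 0.185, 0.0], [0.185, -0.983, -0.0], [0.0, 0.0, -1.0]]
wrist_force: [-0.7, 0.0, -2.0]
width: 0.0491
grasp_force: 63.1
```

```bash
python3 - <<'E'
from w import *
st();p,d,P,H,S,V=look();save('wr9',p)
a=np.deg2rad(10.6);e=np.array([np.cos(a),np.sin(a)]);n=np.array([-e[1],e[0]]);c=np.array([.526,-.320])
L=np.stack([(P[...,:2]-c)@e,(P[...,:2]-c)@n],-1)
b=(H>100)&(H<130)&(S>90)&(abs(P[...,2])<.01)&(abs(L[...,0])<.07)&(abs(L[...,1])<.06)
rect('blue',P[b]);print(b.sum(),np.percentile(L[b],[1,50,99],axis=0).round(4).tolist())
bar=b&(L[...,0]>.03);print(np.histogram(L[b][:,0],np.arange(.03,.06,.002)),L[bar].mean(0))
E
```

```text
t 22.35 tcp [ 0.5638 -0.3095  0.1318] yaw -79.37 zax [ 0. -0. -1.] F [-0.7  0.  -2. ] w 0.0491 gf 63.147876262664795 q6 0.7
blue 971 [ 544.  -317.7] [57.  61.3] 11.1 corners [[510.0, -293.0], [522.0, -353.0], [578.0, -342.0], [566.0, -282.0]] z -0.001 0.003
971 [[-0.009, -0.0316], [0.0375, -0.0005], [0.0463, 0.0293]]
(array([ 11,  13, 107, 107, 108,  96,  97,  99,  53,   0,   0,   0,   0,
         0]), array([0.03 , 0.032, 0.034, 0.036, 0.038, 0.04 , 0.042, 0.044, 0.046,
       0.048, 0.05 , 0.052, 0.054, 0.056, 0.058])) [ 0.04009592 -0.00086566]
```

move_arm(deltas=[[[0,4,30],[0,0,0]],[[0,4,60],[0,0,0]],[[0,4,90],[0,0,0]],[[0,4,115],[0,0,0]],[[0,4,130],[0,0,0]],[[0,4,137],[0,0,0]],[[0,4,140],[0,0,0]],[[0,4,141],[0,0,0]],[[0,4,141],[0,0,0]],[[0,4,141],[0,0,0]]])

```text
time: 23.4
tcp_pos: [0.5646, -0.3145, -0.0088]
tool_rot: [[0.983, 0.184, 0.001], [0.184, -0.983, -0.001], [0.001, 0.001, -1.0]]
wrist_force: [0.1, 0.1, -2.2]
width: 0.0488
grasp_force: 63.1
```

```bash
python3 -c "
from h import *
st();goal(.5645,-.3138,-.0098,-79.3)"
```

```text
t 23.4 tcp [ 0.5646 -0.3145 -0.0088] yaw -79.41 zax [ 0.001 -0.001 -1.   ] F [ 0.1  0.1 -2.2] w 0.0488 gf 63.14100623130798 q6 0.7
d [-0.0, -0.7, 1.0] w [0.001, -0.001, -0.002]
```

Still about 1 mm up, so I'll lower it, release and withdraw.

move_arm(deltas=[[[0,0,1],[0,0,0]],[[0,0,1.5],[0,0,0]],[[0,0,1.5],[0,0,0]]])

```text
time: 23.7
tcp_pos: [0.5647, -0.3145, -0.0098]
tool_rot: [[0.983, 0.184, 0.001], [0.184, -0.983, -0.001], [0.001, 0.001, -1.0]]
wrist_force: [-1.2, 0.7, 6.0]
width: 0.0487
grasp_force: 64.0
```

move_arm(deltas=[[[0,0,0],[0,0,0]],[[0,0,0],[0,0,0]],[[0,0,0],[0,0,0]],[[0,0,0],[0,0,0]],[[0,0,0],[0,0,0]],[[0,0,-30],[0,0,0]],[[0,0,-70],[0,0,0]],[[0,0,-110],[0,0,0]],[[-30,0,-150],[0,0,0]],[[-60,0,-190],[0,0,0]],[[-60,0,-190],[0,0,0]],[[-60,0,-190],[0,0,0]]], fingers=1)

```text
time: 24.9
tcp_pos: [0.5052, -0.3256, 0.1797]
tool_rot: [[0.983, 0.183, 0.001], [0.183, -0.983, -0.001], [0.001, 0.001, -1.0]]
wrist_force: [0.6, -0.0, -0.3]
width: 0.0858
grasp_force: 0.0
```

```bash
python3 - <<'E'
from w import *
st();p,d,P,H,S,V=look();save('wr10',p)
a=np.deg2rad(10.8);e=np.array([np.cos(a),np.sin(a)]);n=np.array([-e[1],e[0]]);c=np.array([.526,-.320])
L=np.stack([(P[...,:2]-c)@e,(P[...,:2]-c)@n],-1)
nr=(abs(L[...,0])<.07)&(abs(L[...,1])<.06)
b=nr&(H>100)&(H<130)&(S>90)&(abs(P[...,2])<.004)
rect('blue',P[b]);print(np.percentile(L[b],[1,99],axis=0).round(4).tolist())
k=nr&(P[...,2]>.003)&(P[...,2]<.09)&(S<80);rect('bracket',P[k]);print(np.percentile(L[k],[1,99],axis=0).round(4).tolist())
rect('up',P[k&(P[...,2]>.06)])
E
```

```text
t 24.9 tcp [ 0.5052 -0.3256  0.1797] yaw -79.46 zax [ 0.001 -0.001 -1.   ] F [ 0.6 -0.  -0.3] w 0.0858 gf 0.0 q6 0.62
blue 820 [ 526.9 -321. ] [91.5 61.5] 11.3 corners [[476.0, -300.0], [488.0, -360.0], [578.0, -342.0], [566.0, -282.0]] z -0.002 0.003
[[-0.0448, -0.0319], [0.0461, 0.0294]]
bracket 2735 [ 527.  -314.4] [ 79.3 104.2] 10.6 corners [[478.0, -270.0], [498.0, -373.0], [576.0, -358.0], [556.0, -256.0]] z 0.003 0.071
[[-0.0373, -0.0266], [0.0416, 0.0223]]
up 254 [ 565.2 -313.6] [ 4.  49.3] 10.6 corners [[559.0, -290.0], [568.0, -338.0], [572.0, -337.0], [563.0, -289.0]] z 0.068 0.071
```

View pics/wr10.png

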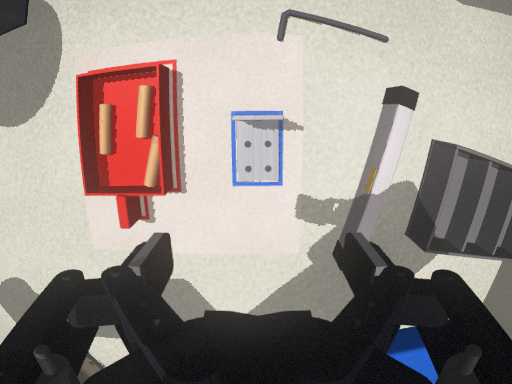

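The bracket at (258,150) sits inside the blue outline. The tray, with its three dowels, is on the red outline within about 2 mm. I'll hand the job in.

```bash
python3 -c "
from workcell import job
print(job.job_done())"
```

```text
the job is handed in; nothing more can be done
None
```

The job is handed in at about 25 s of the 72 s allowed: three clicks turned, the tray with its three dowels on the red outline (within about 2 mm), and the bracket standing on the blue outline.

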